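# Charge the pigment mill and set its speed

## Robot

A 6-joint arm with a two-finger parallel gripper is mounted at the origin on the work surface. World frame = base frame: x ahead of the robot, y to its left, z up, the work surface at z = 0. Lengths are in m, angles in degrees, forces in N, time in s.
With the tool pointing down it reaches from about 0.25 to 0.725 m from the base axis. Payload 9.7 kg.
Tool frame: the origin (TCP) lies midway between the tips of the shut fingers; the grasp point (between the pads) lies 19 mm behind it; z points along the fingers, x is the direction in which the jaws open and shut, and the axes are right-handed (so a half turn about z gives the same grasp; the last joint's range is limited). The gripper opens to 85 mm and grips with 20 to 120 N. Pads are 22 mm wide; open, the fingers measure 114 mm over their backs; the gripper's body (76 mm by 85 mm) begins 54 mm behind the grasp point. The pads swing forward as they close: fully open they stand 13 mm farther back than shut.
Start: joints at [75.516, 4.979, 10.078, 95.1, 0, 90], TCP at [0.138, 0.533, 0.231] pointing down, gripper open.
Joint ranges: [-179.16, 179.16], [-48.56, 103.87], [-65.8, 70.77], [-126.05, 130.52], [-82.76, 87.17], [-180, 180]. Speed limits (degrees/s): [127.2, 127.2, 147.25, 180, 180, 180].

## Interface

Orientations are given as [roll, pitch, yaw] about the fixed x, y, z axes, in that order (R = Rz(yaw) Ry(pitch) Rx(roll)).
In Python, from workcell import sensors, camera, get_calibration, bot, recognise, place_of gives the robot as it stands. The module is installed in compiled form; this text tells all that it offers.
- The arm moves only by the tool send_rows, never from a script. Its argument "plan" is a list of rows, each a list of 3 entries, a list of its own where there are three numbers: the shift along the tool's x, y, z normalised to -1 to 1, where 1 is 0.3 m, then the turn, a rotation vector about the tool's x, y, z normalised to -1 to 1, where 1 is pi rad, then the closure, from -1 (fully open) to 1 (shut). In form: [[[x, y, z], [rx, ry, rz], claw], ...]. A call has 1 to 10 rows; each row is the pose to reach, as a shift and turn from the pose commanded when the call began, along the tool's axes at that moment, turning the shorter way round; what a row does not reach only later rows make up. A row lasts 1/10 s, in which the tool goes at most 50 mm and 8.59 degrees, less where a joint would pass 70% of its speed; a pose out of reach is approached as far as the arm can. A call with a number of a shift or a turn outside -1 to 1 is refused whole. A call with a gripper value outside its range is refused whole. The fingers move at their own pace and stop on an object; "force" is the grip in N (left out, the last holds). Time passes only in rows, so rows that repeat a pose let the fingers close. It gives the time, the measured TCP pose, the force and the opening at its end, in the units of the state.
- sensors.get_obs(): the state, without advancing time (a new reading comes with each control period).
- camera(name): name is "scene" or "top" or "wrist"; returns the picture (480x640x3 uint8, blue, green, red); there is no depth.
- get_calibration(name): a dict with "fx", "fy", "cx", "cy" (pixels), "R" (3x3) and "t" (3): a world point X has camera coordinates R X + t. Camera axes: x right, y down, z forward; pixel columns grow to the right and rows downward; lengths in m; the calibration is good to about 2 mm. The wrist camera is an equidistant fisheye: a pixel r from the principal point sees the ray r / f radians off the axis. A picture is of the moment at which its call begins: read the wrist's pose just before it. get_calibration takes no time and is no camera call; for the wrist camera it gives the pose at the moment of the call.
- bot.job_done(): hands the job in, once; it reports no verdict.
Trained networks look in the newest picture that a camera, given by its name, has taken for a name from the list of things; names that differ only in an ending like _2 or _b are one class to them, and where a whole thing is asked for, a point or a joint stands for the part that bears it (a point fixed in the world has none). Each returns a list of dicts, best first, with "p" (0 to 1); they miss things now and then, are a little off and sometimes report something else, mostly with a low value. They report only what shows in the picture. A call takes as long as a camera call.
- recognise(label, camera): "point" ([column, row] in pixels, amid what is visible of it).
- place_of(label, camera): "point" ([column, row] in pixels: a listed point, or the origin of a listed thing).
The state is a dict: "time": time; "q": joint angles; "qd": joint speeds; "joint_efforts": joint torques, N m; "ee_pos": TCP position; "tcp_rot": TCP orientation; "wrist_force": force on the tool from outside, world axes, zero at the start; "torque": the same for the moment, N m; "opening": finger opening in m.
Only numpy, scipy, OpenCV 4.12 (cv2) and the standard library are available. Lean on these libraries where they do the work, as an engineer would, in place of code of your own. Each camera call takes 0.05 s, during which the arm holds its last target. There are 200 camera calls.

## Task

Tip all five ochre lumps from the orange tote into the open mouth of the green pigment mill, then set the empty tote back down upright on its blue mat and let go. Then slide the mill's yellow lid fully shut, and last of all turn the dial on the grey controller to its third click, the red dot. Leave the jar, can and tape roll where they are.

Things in the scene. Friction and masses are not known exactly. Their poses are not given: they have to be found in the camera images.
- tote_grip (a point): Centre of the loose orange tote's black handle bar, which spans the tote 93 mm above its underside, over the middle of its floor, on side uprights. The bar is 14 thick along x, 114 long along y, 26 high. Axes are the tote's own: x along its length, +x the pouring end, z up. The lumps leave over the +x end when it is tipped down by 45 to 75 degrees.
- tote: The orange tote, about 0.28 kg empty; origin at the centre of its underside, axes as tote_grip. 150 long (x) x 104 wide (y), 114 over the uprights, floor and walls 4 thick, side and back walls 42 high; the +x end is open but for a lip that stands 2 above the floor. It holds five ochre-coloured lumps of 35 to 38 mm.
- mat_top (a point): Centre of the top of the fixed blue mat (220 along its x, 160 along its y, 4 thick) on which the tote stands at the start, pouring end roughly towards +x of the mat, that is towards the mill.
- mouth (a point): Centre of the fixed green mill's square mouth, at the rim, 165 mm above the table. Mouth 140 x 140 inside, walls 15 thick, about 100 deep to two steel rolls. x, y along its sides, z up. Motor housing and lid track run to 248 mm towards -y; track strips 8 wide at x = -82 and +82 rise 12 above the rim, ends open. The mat is on the +y side.
- lid (a joint): The mill's yellow sliding lid, in m: 0 fully shut over the mouth, up to 0.155 open (moved towards the mouth's -y). Needs about 3 N; stays where it is left; a stop at 0. It starts open.
- lid_grip (a point): Centre of the lid's black handle block: 70 along x, 14 along y (the slide direction), 38 high, its top 19 mm above this point, standing on the 150 x 152 x 6 lid plate. Axes as the mouth's; it lies over the mouth's centre when shut, 29 mm above the rim.
- dial (a joint): Angle of the controller's dial, in rad, growing clockwise seen from above: 0 is off (white bar), then five clicks of 0.436 (25 degrees) up to 2.18, each marked by a dot; the third (1.309) is red, the others white. Detents of about 0.2 N m pull it to the nearest click when let go; it starts at off or at the first click.
- dial_grip (a point): On the dial's upright axis, 92 mm above the table, at the height to grip. The black grip bar is 61 long along this point's x (white pointer to -x), 14 thick along y, 32 high, its top 7 mm above this point; it turns with the dial. The fixed grey controller is 140 x 140 x 55 high. At off the pointer is towards the robot, give or take the controller's yaw.
- ink_jar_mid (a point): Loose bystander, to be left alone: amber glass ink jar, 60 across, 75 high; its middle.
- paint_can_mid (a point): Loose bystander, to be left alone: red paint can, 80 across, 100 high; its middle.
- tape_roll_mid (a point): Loose bystander, to be left alone: roll of yellow tape, 100 across, 25 high; its middle.
- lump0_c (a point): Centre of one of the five loose ochre-coloured lumps (35 to 38 mm wide, about 31 high) that start in the tote.
- lump1_c (a point): Centre of one of the five loose ochre-coloured lumps (35 to 38 mm wide, about 31 high) that start in the tote.
- lump2_c (a point): Centre of one of the five loose ochre-coloured lumps (35 to 38 mm wide, about 31 high) that start in the tote.
- lump3_c (a point): Centre of one of the five loose ochre-coloured lumps (35 to 38 mm wide, about 31 high) that start in the tote.
- lump4_c (a point): Centre of one of the five loose ochre-coloured lumps (35 to 38 mm wide, about 31 high) that start in the tote.

How it is judged:
By the outcome, as a careful person would: the job done as asked, in the order asked, and still so for the second after the job is handed in, with the robot touching nothing.
It also fails if it takes over 69 s, if anything falls off the work surface, if the arm or the gripper's body presses on something with over 40 N, if the wrist force passes 120 N, or if a joint passes its speed limit or range.

## Working session

There is one attempt and no reset: what is moved stays moved. The work goes in short steps, Python scripts to look and compute and a tool call to move; the robot and the scene stay as the last step left them, time stands still between calls to the robot, and variables do not carry over. Pictures are saved under pics/ and viewed, on a budget of 10 in all, crops included, one or two more only if the job needs it, and the job is handed in when it is done.

Besides the shell and the picture viewer there is one more tool, called after ">>>" by a JSON object that holds its "name" and its "arguments". send_rows: Moves the arm, as the interface text tells. Scaled input: -1 to 1 covers 0.3 m each way for a shift and pi rad each way for a turn. Its arguments: {"type":"object","properties":{"plan":{"type":"array"},"force":{"type":"number"}},"required":["plan"]}

```bash
mkdir -p pics; cat > h.py <<'E'
import numpy as np, cv2
from scipy.spatial.transform import Rotation as Ro
from workcell import sensors, camera, get_calibration, bot, recognise, place_of
def ray(cam,px,c=None):
    c=c or get_calibration(cam); R=np.array(c['R']);t=np.array(c['t'])
    u=np.array([(px[0]-c['cx'])/c['fx'],(px[1]-c['cy'])/c['fy']])
    if cam=='wrist':
        r=np.hypot(*u); d=np.array([*(u/r*np.sin(r) if r>0 else u),np.cos(r)])
    else: d=np.array([*u,1.])
    d=R.T@d; return -R.T@t,d/np.linalg.norm(d)
def atz(cam,px,z,c=None):
    o,d=ray(cam,px,c); return o+d*(z-o[2])/d[2]
def proj(cam,X,c=None):
    c=c or get_calibration(cam); p=np.array(c['R'])@X+np.array(c['t'])
    return [c['fx']*p[0]/p[2]+c['cx'],c['fy']*p[1]/p[2]+c['cy']]
def tri(rs):
    A=0;b=0
    for o,d in rs:
        P=np.eye(3)-np.outer(d,d);A=A+P;b=b+P@o
    X=np.linalg.solve(A,b); return X,[float(np.linalg.norm((np.eye(3)-np.outer(d,d))@(X-o))) for o,d in rs]
def state():
    s=sensors.get_obs(); print({k:np.round(s[k],3).tolist() for k in('time','q','ee_pos','tcp_rot','wrist_force','opening')}); return s
def rel(pos,rpy,base_pos,base_rpy):
    "row numbers for target pose relative to base pose"
    B=Ro.from_euler('xyz',base_rpy,degrees=True);T=Ro.from_euler('xyz',rpy,degrees=True)
    return np.round(B.inv().apply(np.array(pos)-base_pos)/.3,3).tolist(),np.round((B.inv()*T).as_rotvec()/np.pi,3).tolist()
E
python3 - <<'E'
from h import *
state()
L=['tote_grip','tote','mat_top','mouth','lid_grip','lid','dial_grip','dial','ink_jar_mid','paint_can_mid','tape_roll_mid']
Z=dict(tote_grip=.097,tote=.004,mat_top=.004,mouth=.165,lid_grip=.194,dial_grip=.092,ink_jar_mid=.0375,paint_can_mid=.05,tape_roll_mid=.0125)
for c in('scene','top','wrist'):
    im=camera(c);cv2.imwrite(f'pics/{c}0.png',im)
    for l in L:
        r=place_of(l,c)[:2]
        print(c,l,[(np.round(a['point']).tolist(),round(a['p'],2),np.round(atz(c,a['point'],Z[l]),3).tolist() if l in Z else '') for a in r])
E
```

```text
{'time': 0.0, 'q': [75.517, 5.013, 10.035, 95.1, 0.002, 90.0], 'ee_pos': [0.137, 0.532, 0.231], 'tcp_rot': [-179.998, 0.078, 75.517], 'wrist_force': [-0.728, 0.227, 0.77], 'opening': 0.085}
scene tote_grip [([470.0, 311.0], 0.75, [0.526, 0.382, 0.097]), ([265.0, 209.0], 0.4, [0.542, -0.118, 0.097])]
scene tote [([464.0, 332.0], 0.87, [0.518, 0.387, 0.004])]
scene mat_top []
scene mouth [([326.0, 239.0], 0.74, [0.58, 0.069, 0.165]), ([450.0, 318.0], 0.61, [0.605, 0.361, 0.165])]
scene lid_grip [([266.0, 208.0], 0.94, [0.601, -0.064, 0.194])]Traceback (most recent call last):
  File "<stdin>", line 8, in <module>
ValueError: it knows: dial_grip, ink_jar_mid, lid_grip, lump0, lump1, lump2, lump3, lump4, mat_top, mouth, paint_can_mid, tape_roll_mid, tote, tote_grip
```

```bash
python3 - <<'E'
from h import *
L=['tote_grip','tote','mat_top','mouth','lid_grip','dial_grip','ink_jar_mid','paint_can_mid','tape_roll_mid']
Z=dict(tote_grip=.097,tote=.004,mat_top=.004,mouth=.165,lid_grip=.194,dial_grip=.092,ink_jar_mid=.0375,paint_can_mid=.05,tape_roll_mid=.0125)
ims=[]
for c in('scene','top','wrist'):
    im=camera(c);cv2.imwrite(f'pics/{c}0.png',im)
    for l in L:
        try: r=place_of(l,c)[:2]
        except Exception as e: print(e);continue
        print(c,l,[(np.round(a['point']).tolist(),round(a['p'],2),np.round(atz(c,a['point'],Z[l]),3).tolist() if l in Z else '') for a in r])
E
```

```text
scene tote_grip [([471.0, 311.0], 0.93, [0.526, 0.383, 0.097]), ([139.0, 215.0], 0.4, [0.712, -0.343, 0.097])]
scene tote [([463.0, 335.0], 0.73, [0.526, 0.389, 0.004])]
scene mat_top [([448.0, 318.0], 0.61, [0.507, 0.343, 0.004])]
scene mouth []
scene lid_grip [([266.0, 208.0], 0.86, [0.6, -0.065, 0.194])]
scene dial_grip [([200.0, 137.0], 0.78, [0.436, -0.402, 0.092])]
scene ink_jar_mid [([371.0, 358.0], 0.78, [0.698, 0.257, 0.038]), ([140.0, 214.0], 0.75, [0.68, -0.39, 0.038])]
scene paint_can_mid [([424.0, 379.0], 0.66, [0.685, 0.368, 0.05])]
scene tape_roll_mid [([138.0, 215.0], 0.59, [0.673, -0.41, 0.012])]
top tote_grip [([162.0, 271.0], 0.93, [0.523, 0.387, 0.097]), ([178.0, 209.0], 0.35, [0.668, 0.353, 0.097])]
top tote [([175.0, 280.0], 0.79, [0.504, 0.384, 0.004])]
top mat_top []
top mouth [([298.0, 240.0], 0.73, [0.582, 0.069, 0.165])]
top lid_grip [([364.0, 232.0], 0.7, [0.595, -0.072, 0.194])]
top dial_grip []
top ink_jar_mid [([224.0, 199.0], 0.84, [0.702, 0.257, 0.038])]
top paint_can_mid [([182.0, 208.0], 0.93, [0.678, 0.357, 0.05]), ([154.0, 286.0], 0.65, [0.489, 0.421, 0.05])]
top tape_roll_mid [([494.0, 207.0], 0.8, [0.675, -0.419, 0.012])]
wrist tote_grip []
wrist tote []
wrist mat_top []
wrist mouth []
wrist lid_grip []
wrist dial_grip []
wrist ink_jar_mid []
wrist paint_can_mid []
wrist tape_roll_mid []
```

View pics/scene0.png

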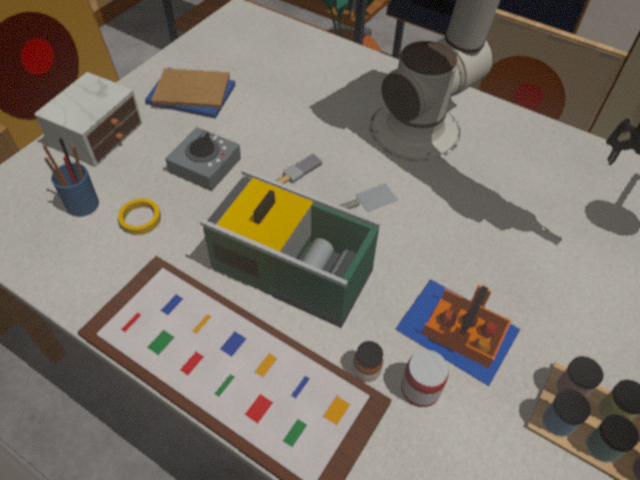

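```bash
sleep 1; ls pics
```

```text
scene0.png
top0.png
wrist0.png
```

View pics/top0.png

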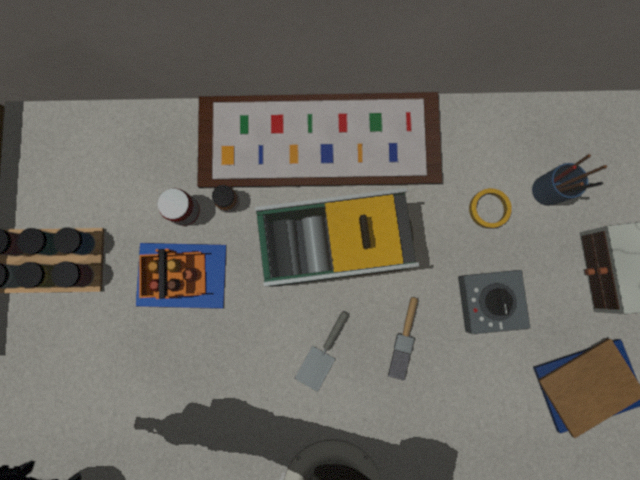

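The scene view shows the tote at (465,320) on the blue mat, and the mill at (290,245) with its yellow lid open. The dial box is at (203,157), the jar at (369,358), the can at (425,378) and the tape at (139,215). The top view shows the tote with its handle at (162,272) and its pouring end pointing right at (207,275), plus the mouth at (298,241), the lid handle at (366,232) and the dial at (499,301).

```bash
python3 - <<'E'
from h import *
im=cv2.imread('pics/top0.png');hsv=cv2.cvtColor(im,cv2.COLOR_BGR2HSV)
def fit(lo,hi,roi,z,n):
    m=cv2.inRange(hsv,lo,hi);k=np.zeros_like(m);x0,y0,x1,y1=roi;k[y0:y1,x0:x1]=m[y0:y1,x0:x1]
    ys,xs=np.nonzero(k)
    P=np.array([atz('top',(x,y),z,c)[:2]*1000 for x,y in zip(xs,ys)],np.float32)
    r=cv2.minAreaRect(P);print(n,len(xs),np.round(r[0],1),np.round(r[1],1),round(r[2],1))
c=get_calibration('top')
fit((100,120,40),(130,255,255),(125,230,240,320),.004,'mat')
fit((20,120,80),(35,255,255),(320,185,420,285),.175,'lid')
fit((3,120,60),(18,255,255),(130,240,215,305),.03,'tote')
cc=get_calibration('wrist');R=np.array(cc['R']);print(cc['fx'],cc['cx'],cc['cy'],(-R.T@cc['t']).round(3),R.round(3).tolist())
print((-np.array(c['R']).T@c['t']).round(3))
cv2.imwrite('pics/topcrop.png',np.hstack([cv2.resize(im[230:325,130:230],(400,380),interpolation=cv2.INTER_CUBIC),cv2.resize(im[255:350,445:545],(400,380),interpolation=cv2.INTER_CUBIC)]))
E
```

```text
mat 2252 [517.1 370.2] [217.  156.6] 87.8
lid 4597 [595.5 -73.1] [152.1 151.5] 6.5
tote 1931 [521.7 384.9] [117.8 158.4] 0.8
371.64829954431775 318.16293444420916 236.4243747369822 [0.072 0.55  0.373] [[0.251, 0.968, -0.001], [0.932, -0.242, 0.27], [0.261, -0.068, -0.963]]
[0.467 0.024 1.178]
```

```bash
sleep 1
```

```text
(no output)
```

View pics/topcrop.png

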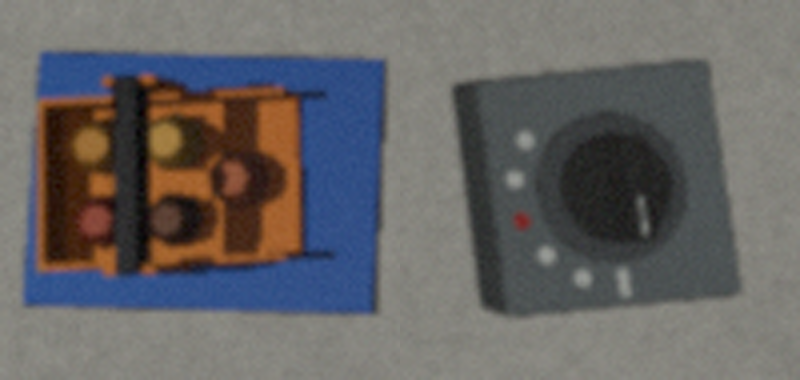

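The top crop shows the tote's five lumps with its bar at (127,175) and its lip to the right. The dial's pointer at (643,217) lines up with the white off bar at (624,283), so the dial starts at off.

```bash
python3 - <<'E'
from h import *
s=sensors.get_obs();b,r=s['ee_pos'],s['tcp_rot']
print(rel([.34,.46,.2],[180,0,90.8],b,r)); print(rel([.522,.385,.2],[180,0,90.8],[.34,.46,.2],[180,0,90.8]))
E
```

```text
([-0.065, 0.714, 0.104], [0.0, -0.0, -0.085])
([-0.258, 0.603, 0.0], [0.0, 0.0, 0.0])
```

>>> {"name": "send_rows", "arguments": {"plan": [[[-0.065,0.714,0.104],[0,0,-0.085],-1],[[-0.065,0.714,0.104],[0,0,-0.085],-1],[[-0.065,0.714,0.104],[0,0,-0.085],-1],[[-0.065,0.714,0.104],[0,0,-0.085],-1],[[-0.065,0.714,0.104],[0,0,-0.085],-1],[[-0.065,0.714,0.104],[0,0,-0.085],-1]]}}

```text
time: 2.4
ee_pos: [0.3425, 0.4586, 0.1991]
tcp_rot: [-180.0, 0.1, 90.6]
wrist_force: [0.7, 1.1, -0.4]
opening: 0.085
```

>>> {"name": "send_rows", "arguments": {"plan": [[[-0.258,0.603,0],[0,0,0],-1],[[-0.258,0.603,0],[0,0,0],-1],[[-0.258,0.603,0],[0,0,0],-1],[[-0.258,0.603,0],[0,0,0],-1],[[-0.258,0.603,0],[0,0,0],-1],[[-0.258,0.603,0],[0,0,0],-1],[[-0.258,0.603,0],[0,0,0],-1]]}}

```text
time: 3.1
ee_pos: [0.521, 0.3861, 0.2003]
tcp_rot: [-180.0, -0.0, 90.9]
wrist_force: [0.3, -0.5, -0.2]
opening: 0.0852
```

```bash
python3 - <<'E'
from h import *
state();im=camera('wrist');cv2.imwrite('pics/w1.png',im)
for l,z in(('tote_grip',.097),('tote',.004),('mat_top',.004)):
    print(l,[(np.round(a['point']),round(a['p'],2),atz('wrist',a['point'],z).round(4)) for a in place_of(l,'wrist')[:2]])
E
```

```text
{'time': 3.1, 'q': [36.531, 18.503, 22.396, 93.894, 0.018, 35.653], 'ee_pos': [0.521, 0.386, 0.2], 'tcp_rot': [-179.988, -0.014, 90.878], 'wrist_force': [0.33, -0.523, -0.162], 'opening': 0.085}
tote_grip [(array([314., 229.]), 0.78, array([0.5171, 0.3837, 0.097 ]))]
tote [(array([320., 203.]), 0.67, array([0.5157, 0.3876, 0.004 ]))]
mat_top []
```

View pics/w1.png

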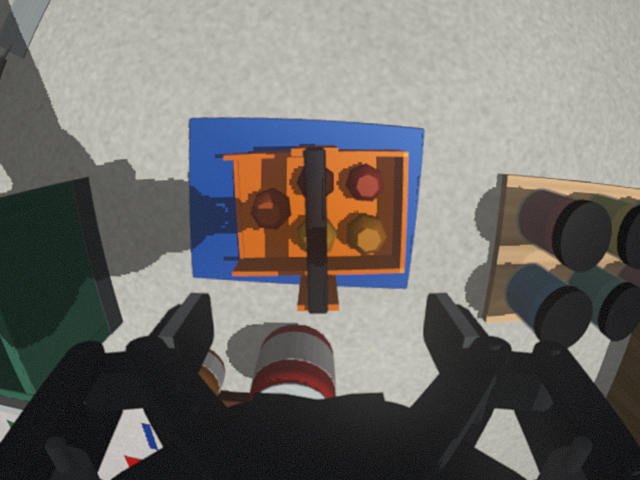

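The wrist view shows the tote's black bar running from (314,148) to (317,311), with the five lumps inside the tote. The mat corners are near (190,118), (424,128), (407,289) and (193,277).

```bash
python3 - <<'E'
from h import *
for p in((314.5,148),(317,311)): print(atz('wrist',p,.110).round(4), atz('wrist',p,.097).round(4))
for p in((190,118),(424,128),(407,289),(193,277)): print('mat',atz('wrist',p,.004).round(4))
for p in((235,157),(239,271),(408,152),(404,272)): print('tote',atz('wrist',p,.046).round(4))
s=state()
E
```

```text
[0.4616 0.3832 0.11  ] [0.4621 0.3831 0.097 ]
[0.5727 0.3862 0.11  ] [0.5794 0.3863 0.097 ]
mat [0.4353 0.2655 0.004 ]
mat [0.443  0.4828 0.004 ]
mat [0.6023 0.4775 0.004 ]
mat [0.5932 0.2596 0.004 ]
tote [0.471  0.3185 0.046 ]
tote [0.5687 0.3183 0.046 ]
tote [0.4647 0.458  0.046 ]
tote [0.5676 0.4617 0.046 ]
{'time': 3.3, 'q': [36.534, 18.473, 22.387, 93.882, 0.005, 35.625], 'ee_pos': [0.521, 0.386, 0.201], 'tcp_rot': [179.977, -0.022, 90.91], 'wrist_force': [-0.92, 0.34, -0.171], 'opening': 0.085}
```

>>> {"name": "send_rows", "arguments": {"plan": [[[0,-0.012,0.15],[0,0,-0.003],-1],[[0,-0.012,0.3],[0,0,-0.003],-1],[[0,-0.012,0.407],[0,0,-0.003],-1],[[0,-0.012,0.407],[0,0,-0.003],-1],[[0,-0.012,0.407],[0,0,-0.003],1],[[0,-0.012,0.407],[0,0,-0.003],1],[[0,-0.012,0.407],[0,0,-0.003],1],[[0,-0.012,0.407],[0,0,-0.003],1],[[0,-0.012,0.407],[0,0,-0.003],1],[[0,-0.012,0.407],[0,0,-0.003],1]], "force": 70}}

```text
time: 4.3
ee_pos: [0.5189, 0.3853, 0.0789]
tcp_rot: [179.9, -0.0, 91.3]
wrist_force: [-0.5, -1.0, 5.9]
opening: 0.0129
```

>>> {"name": "send_rows", "arguments": {"plan": [[[0,0,0],[0,0,0],1],[[0,0,0],[0,0,0],1],[[0,0,0],[0,0,0],1],[[0,0,-0.02],[0,0,0],1],[[0,0,-0.05],[0,0,0],1],[[0,0,-0.1],[0,0,0],1]]}}

```text
time: 4.9
ee_pos: [0.5178, 0.3848, 0.1074]
tcp_rot: [-179.9, 0.1, 91.4]
wrist_force: [0.8, 0.3, -5.0]
opening: 0.0131
```

```bash
cat >> h.py <<'E'
M=np.array([.581,.069]);P=np.array([.113,-.9936])
def tp(pos,yaw,th): return np.array(pos),Ro.from_euler('xyz',[180,0,yaw],degrees=True)*Ro.from_rotvec([0,np.radians(th),0])
def rows(base,tg):
    for p,R in tg: print([(base[1].inv().apply(p-base[0])/.3).round(3).tolist(),((base[1].inv()*R).as_rotvec()/np.pi).round(3).tolist(),1])
def pour(th,uL=-.045,zL=.185):
    c,s=np.cos(np.radians(th)),np.sin(np.radians(th)); u=uL-.075*c+.07*s
    return tp([*(M+u*P),zL+.075*s+.07*c],96.5,th)
E
python3 - <<'E'
from h import *
s=sensors.get_obs();print(s['ee_pos'],s['tcp_rot'])
b=tp([.518,.385,.108],91.4,0); 
A=[tp([.518,.385,z],91.4,t) for z,t in((.13,-2),(.17,-4),(.21,-6),(.25,-8),(.28,-8),(.30,-8))]
rows(b,A);print()
e=np.array([*(M-.12*P),.30]);f=np.array([.518,.385,.3])
B=[tp(f+(e-f)*k,91.4+5.1*k,-8) for k in(.04,.14,.3,.48,.66,.82,.93,.98,1,1)]
rows(A[-1],B);print()
C=[pour(t) for t in(-6,-2,4,10,16,22,27,31,34,37)];rows(B[-1],C);print()
D=[pour(t) for t in(40,43,46,49,52,55,58,61,64,66)];rows(C[-1],D)
E
```

```text
[0.5178366  0.38475499 0.10742589] [-1.79874251e+02  8.76381118e-02  9.13576306e+01]
[[0.0, 0.0, -0.073], [0.0, -0.011, -0.0], 1]
[[0.0, 0.0, -0.207], [0.0, -0.022, -0.0], 1]
[[0.0, 0.0, -0.34], [0.0, -0.033, -0.0], 1]
[[0.0, 0.0, -0.473], [0.0, -0.044, -0.0], 1]
[[0.0, 0.0, -0.573], [0.0, -0.044, -0.0], 1]
[[0.0, 0.0, -0.64], [0.0, -0.044, -0.0], 1]

[[-0.026, 0.006, 0.004], [-0.0, 0.0, -0.001], 1]
[[-0.091, 0.021, 0.013], [-0.001, -0.0, -0.004], 1]
[[-0.196, 0.045, 0.028], [-0.001, 0.0, -0.008], 1]
[[-0.314, 0.071, 0.044], [-0.002, 0.0, -0.013], 1]
[[-0.431, 0.098, 0.061], [-0.003, 0.0, -0.019], 1]
[[-0.536, 0.122, 0.075], [-0.003, 0.0, -0.023], 1]
[[-0.608, 0.138, 0.085], [-0.004, 0.0, -0.026], 1]
[[-0.64, 0.146, 0.09], [-0.004, 0.0, -0.027], 1]
[[-0.653, 0.149, 0.092], [-0.004, 0.0, -0.028], 1]
[[-0.653, 0.149, 0.092], [-0.004, 0.0, -0.028], 1]

[[0.047, 0.0, 0.172], [0.0, 0.011, 0.0], 1]
[[0.03, 0.0, 0.156], [0.0, 0.033, 0.0], 1]
[[0.002, -0.0, 0.134], [0.0, 0.067, 0.0], 1]
[[-0.029, -0.0, 0.115], [0.0, 0.1, 0.0], 1]
[[-0.061, -0.0, 0.1], [0.0, 0.133, 0.0], 1]
[[-0.094, -0.0, 0.087], [0.0, 0.167, -0.0], 1]
[[-0.123, -0.0, 0.08], [0.0, 0.194, 0.0], 1]
[[-0.147, -0.0, 0.076], [0.0, 0.217, 0.0], 1]
[[-0.165, -0.0, 0.074], [0.0, 0.233, 0.0], 1]
[[-0.182, -0.0, 0.073], [0.0, 0.25, 0.0], 1]

[[-0.013, -0.0, -0.013], [0.0, 0.017, 0.0], 1]
[[-0.026, -0.0, -0.025], [0.0, 0.033, -0.0], 1]
[[-0.04, -0.0, -0.036], [-0.0, 0.05, 0.0], 1]
[[-0.054, -0.0, -0.047], [0.0, 0.067, 0.0], 1]
[[-0.069, -0.0, -0.057], [-0.0, 0.083, 0.0], 1]
[[-0.084, -0.0, -0.066], [-0.0, 0.1, 0.0], 1]
[[-0.1, -0.0, -0.074], [-0.0, 0.117, 0.0], 1]
[[-0.117, -0.0, -0.082], [-0.0, 0.133, 0.0], 1]
[[-0.133, -0.0, -0.088], [-0.0, 0.15, 0.0], 1]
[[-0.144, -0.0, -0.092], [-0.0, 0.161, -0.0], 1]
```

>>> {"name": "send_rows", "arguments": {"plan": [[[0,0,-0.073],[0,-0.011,0],1],[[0,0,-0.207],[0,-0.022,0],1],[[0,0,-0.34],[0,-0.033,0],1],[[0,0,-0.473],[0,-0.044,0],1],[[0,0,-0.573],[0,-0.044,0],1],[[0,0,-0.64],[0,-0.044,0],1],[[0,0,-0.64],[0,-0.044,0],1]]}}

```text
time: 5.6
ee_pos: [0.5188, 0.3857, 0.3038]
tcp_rot: [179.8, 7.7, 91.3]
wrist_force: [0.6, -0.6, -4.4]
opening: 0.0129
```

>>> {"name": "send_rows", "arguments": {"plan": [[[-0.026,0.006,0.004],[0,0,-0.001],1],[[-0.091,0.021,0.013],[-0.001,0,-0.004],1],[[-0.196,0.045,0.028],[-0.001,0,-0.008],1],[[-0.314,0.071,0.044],[-0.002,0,-0.013],1],[[-0.431,0.098,0.061],[-0.003,0,-0.019],1],[[-0.536,0.122,0.075],[-0.003,0,-0.023],1],[[-0.608,0.138,0.085],[-0.004,0,-0.026],1],[[-0.64,0.146,0.09],[-0.004,0,-0.027],1],[[-0.653,0.149,0.092],[-0.004,0,-0.028],1],[[-0.653,0.149,0.092],[-0.004,0,-0.028],1]]}}

```text
time: 6.6
ee_pos: [0.5676, 0.1884, 0.299]
tcp_rot: [-180.0, 7.9, 96.4]
wrist_force: [-0.4, 0.8, -5.0]
opening: 0.0132
```

```bash
python3 - <<'E'
from h import *
state()
a=camera('top');b=camera('scene')
cv2.imwrite('pics/chk1.png',np.vstack([cv2.resize(a[180:300,200:430],(690,360)),cv2.resize(b[140:380,160:520],(360,240))[:, :].copy() if 0 else cv2.copyMakeBorder(b[140:370,160:520],0,0,0,330,0)]))
E
```

```text
{'time': 6.6, 'q': [21.985, 16.464, 30.698, 106.409, -7.618, 15.698], 'ee_pos': [0.568, 0.188, 0.299], 'tcp_rot': [-179.96, 7.92, 96.434], 'wrist_force': [-0.413, 0.798, -5.002], 'opening': 0.013}
```

View pics/chk1.png

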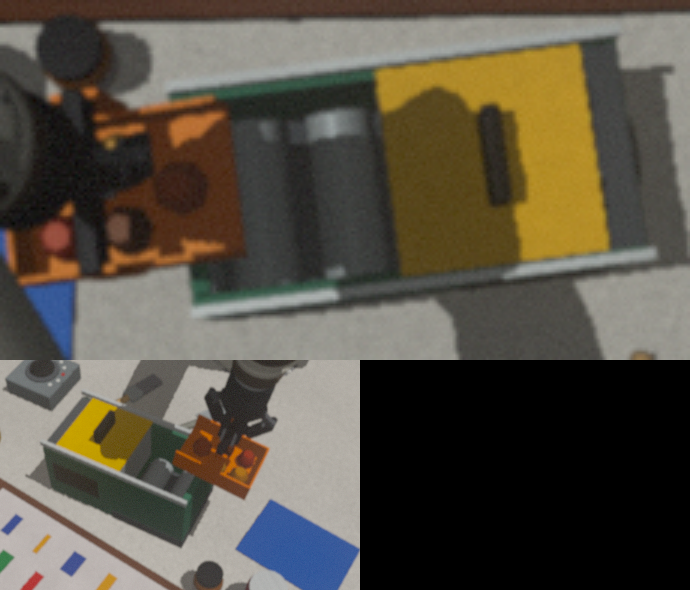

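The tote is held with its lip over the near edge of the mouth, at (240,180) in the enlarged top view, and it is centred across the mouth. The lumps are still in. Now I'll pour.

>>> {"name": "send_rows", "arguments": {"plan": [[[0.02,0,0.06],[0,0.015,0],1],[[0.025,0,0.12],[0,0.035,0],1],[[0.002,0,0.134],[0,0.067,0],1],[[-0.029,0,0.115],[0,0.1,0],1],[[-0.061,0,0.1],[0,0.133,0],1],[[-0.094,0,0.087],[0,0.167,0],1],[[-0.123,0,0.08],[0,0.194,0],1],[[-0.147,0,0.076],[0,0.217,0],1],[[-0.165,0,0.074],[0,0.233,0],1],[[-0.182,0,0.073],[0,0.25,0],1]]}}

```text
time: 7.7
ee_pos: [0.5743, 0.132, 0.2853]
tcp_rot: [180.0, -37.1, 96.5]
wrist_force: [-0.9, 0.2, -4.7]
opening: 0.013
```

>>> {"name": "send_rows", "arguments": {"plan": [[[-0.013,0,-0.013],[0,0.017,0],1],[[-0.026,0,-0.025],[0,0.033,0],1],[[-0.04,0,-0.036],[0,0.05,0],1],[[-0.054,0,-0.047],[0,0.067,0],1],[[-0.069,0,-0.057],[0,0.083,0],1],[[-0.084,0,-0.066],[0,0.1,0],1],[[-0.1,0,-0.074],[0,0.117,0],1],[[-0.117,0,-0.082],[0,0.133,0],1],[[-0.133,0,-0.088],[0,0.15,0],1],[[-0.144,0,-0.092],[0,0.161,0],1]]}}

```text
time: 8.7
ee_pos: [0.5802, 0.0813, 0.2805]
tcp_rot: [-179.9, -66.1, 96.5]
wrist_force: [0.7, 0.1, -3.0]
opening: 0.013
```

>>> {"name": "send_rows", "arguments": {"plan": [[[0,0,0],[0,0,0],1],[[0,0,0],[0,0,0],1],[[0,0,0],[0,0,0],1],[[0,0,0],[0,0,0],1],[[0,0,0],[0,0,0],1]]}}

```text
time: 9.2
ee_pos: [0.5799, 0.0813, 0.2821]
tcp_rot: [179.8, -66.0, 96.7]
wrist_force: [-0.7, 0.7, -3.5]
opening: 0.0127
```

```bash
python3 - <<'E'
from h import *
state()
a=camera('top');b=camera('scene')
cv2.imwrite('pics/chk2.png',np.hstack([cv2.resize(a[180:300,220:420],(400,240)),b[140:380,160:520]]))
b0=sensors.get_obs()
base=pour(66)
C=[pour(t) for t in(60,52,44,36,28,20,12,4,0)];C[-1][0][2]+=.0
for k,c in enumerate(C): c[0][2]+=.005*k
rows(base,C);print()
e=C[-1][0]; f=np.array([.518,.385,.30])
B=[tp(e+(f-e)*k,96.5-5.1*k,0) for k in(.1,.3,.5,.7,.9,1,1)];rows(C[-1],B)
print(e)
E
```

```text
{'time': 9.2, 'q': [-16.241, 29.855, 23.965, 125.019, 57.453, -45.888], 'ee_pos': [0.58, 0.081, 0.282], 'tcp_rot': [179.779, -66.009, 96.684], 'wrist_force': [-0.725, 0.66, -3.533], 'opening': 0.013}
[[0.023, 0.0, 0.027], [0.0, -0.033, 0.0], 1]
[[0.064, 0.0, 0.061], [-0.0, -0.078, 0.0], 1]
[[0.1, 0.0, 0.097], [-0.0, -0.122, 0.0], 1]
[[0.129, 0.0, 0.136], [0.0, -0.167, 0.0], 1]
[[0.152, 0.0, 0.176], [0.0, -0.211, 0.0], 1]
[[0.168, 0.0, 0.217], [0.0, -0.256, 0.0], 1]
[[0.177, 0.0, 0.258], [0.0, -0.3, 0.0], 1]
[[0.18, 0.0, 0.297], [0.0, -0.344, 0.0], 1]
[[0.187, 0.0, 0.313], [0.0, -0.367, 0.0], 1]

[[0.067, -0.009, -0.002], [0.0, -0.0, 0.003], 1]
[[0.201, -0.027, -0.005], [0.0, -0.0, 0.008], 1]
[[0.335, -0.045, -0.008], [0.0, -0.0, 0.014], 1]
[[0.469, -0.063, -0.012], [0.0, -0.0, 0.02], 1]
[[0.603, -0.081, -0.015], [-0.0, -0.0, 0.025], 1]
[[0.67, -0.089, -0.017], [0.0, -0.0, 0.028], 1]
[[0.67, -0.089, -0.017], [0.0, -0.0, 0.028], 1]
[0.56744  0.188232 0.295   ]
```

View pics/chk2.png

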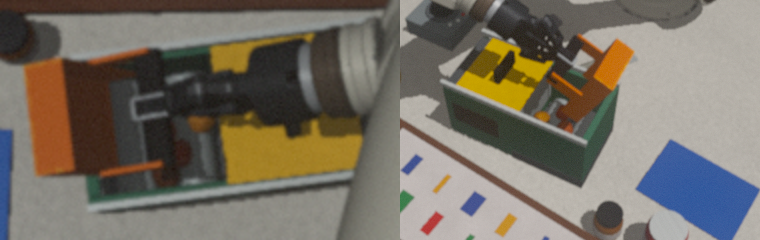

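The tote is tipped about 66° over the mouth, and reddish lumps show between the rolls and the tote lip. The wrist load has dropped from about 5 N to about 3 N, so the tote looks empty. Returning it to the mat.

>>> {"name": "send_rows", "arguments": {"plan": [[[0.023,0,0.027],[0,-0.033,0],1],[[0.064,0,0.061],[0,-0.078,0],1],[[0.1,0,0.097],[0,-0.122,0],1],[[0.129,0,0.136],[0,-0.167,0],1],[[0.152,0,0.176],[0,-0.211,0],1],[[0.168,0,0.217],[0,-0.256,0],1],[[0.177,0,0.258],[0,-0.3,0],1],[[0.18,0,0.297],[0,-0.344,0],1],[[0.187,0,0.313],[0,-0.367,0],1],[[0.187,0,0.313],[0,-0.367,0],1]]}}

```text
time: 10.3
ee_pos: [0.5669, 0.1915, 0.2944]
tcp_rot: [-180.0, 0.1, 96.7]
wrist_force: [-0.1, 0.8, -2.6]
opening: 0.0132
```

>>> {"name": "send_rows", "arguments": {"plan": [[[0.067,-0.009,-0.002],[0,0,0.003],1],[[0.201,-0.027,-0.005],[0,0,0.008],1],[[0.335,-0.045,-0.008],[0,0,0.014],1],[[0.469,-0.063,-0.012],[0,0,0.02],1],[[0.603,-0.081,-0.015],[0,0,0.025],1],[[0.67,-0.089,-0.017],[0,0,0.028],1],[[0.67,-0.089,-0.017],[0,0,0.028],1]]}}

```text
time: 11.0
ee_pos: [0.5178, 0.3875, 0.299]
tcp_rot: [-179.9, -0.1, 91.5]
wrist_force: [0.4, -0.0, -1.8]
opening: 0.0132
```

```bash
python3 - <<'E'
from h import *
state()
a=camera('top');b=camera('scene')
cv2.imwrite('pics/chk3.png',np.hstack([cv2.resize(a[180:320,110:370],(520,280)),cv2.resize(b[180:400,280:520],(280,280))]))
E
```

```text
{'time': 11.0, 'q': [36.753, 22.231, 38.428, 106.236, 0.127, 35.235], 'ee_pos': [0.518, 0.388, 0.299], 'tcp_rot': [-179.894, -0.081, 91.517], 'wrist_force': [0.353, -0.003, -1.821], 'opening': 0.013}
```

View pics/chk3.png

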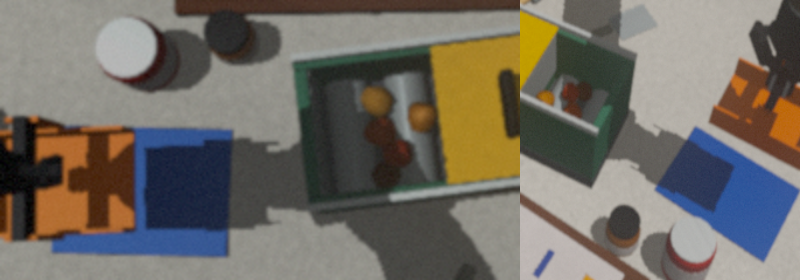

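All five lumps are in the mill, at (376,100), (420,117), (380,130), (398,152) and (386,175), and the tote is empty. Setting it down.

>>> {"name": "send_rows", "arguments": {"plan": [[[-0.01,0,0.1],[0,0,0],1],[[-0.017,0,0.23],[0,0,0],1],[[-0.017,0,0.37],[0,0,0],1],[[-0.017,0,0.5],[0,0,0],1],[[-0.017,0,0.6],[0,0,0],1],[[-0.017,0,0.67],[0,0,0],1],[[-0.017,0,0.71],[0,0,0],1],[[-0.017,0,0.725],[0,0,0],1],[[-0.017,0,0.732],[0,0,0],1],[[-0.017,0,0.737],[0,0,0],1]]}}

```text
time: 12.1
ee_pos: [0.5195, 0.3806, 0.0799]
tcp_rot: [179.9, -0.1, 91.4]
wrist_force: [0.1, 0.1, -2.7]
opening: 0.013
```

>>> {"name": "send_rows", "arguments": {"plan": [[[0,0,0.003],[0,0,0],1],[[0,0,0.003],[0,0,0],1]]}}

```text
time: 12.3
ee_pos: [0.5194, 0.3807, 0.0789]
tcp_rot: [179.9, -0.0, 91.4]
wrist_force: [-0.4, -2.7, 0.7]
opening: 0.0127
```

Contact has been made, so I'll release and lift.

>>> {"name": "send_rows", "arguments": {"plan": [[[0,0,0.001],[0,0,0],-1],[[0,0,0.001],[0,0,0],-1],[[0,0,0.001],[0,0,0],-1],[[0,0,0.001],[0,0,0],-1],[[0,0,0.001],[0,0,0],-1],[[0,0,0.001],[0,0,0],-1],[[0,0,-0.1],[0,0,0],-1],[[0,0,-0.25],[0,0,0],-1],[[0,0,-0.4],[0,0,0],-1],[[0,0,-0.75],[0,0,0],-1]]}}

```text
time: 13.3
ee_pos: [0.5184, 0.3802, 0.2489]
tcp_rot: [-180.0, 0.0, 91.4]
wrist_force: [1.1, 0.4, 0.8]
opening: 0.0857
```

```bash
python3 - <<'E'
from h import *
state()
# next: hover over the lid handle: jaws along mouth y, TCP z .28
b=tp([.5185,.380,.212],91.4,0)
rows(b,[tp([.56,.15,.29],96.5,0)]); rows(tp([.56,.15,.29],96.5,0),[tp([.596,-.0725,.27],96.5,0)])
E
```

```text
{'time': 13.3, 'q': [36.258, 19.091, 28.585, 99.532, -0.009, 34.85], 'ee_pos': [0.518, 0.38, 0.249], 'tcp_rot': [-179.974, 0.03, 91.408], 'wrist_force': [1.066, 0.386, 0.816], 'opening': 0.086}
[[-0.77, 0.12, -0.26], [0.0, 0.0, -0.028], 1]
[[-0.75, 0.035, 0.067], [0.0, 0.0, 0.0], 1]
```

>>> {"name": "send_rows", "arguments": {"plan": [[[-0.77,0.12,-0.14],[0,0,-0.028],-1],[[-0.77,0.12,-0.14],[0,0,-0.028],-1],[[-0.77,0.12,-0.14],[0,0,-0.028],-1],[[-0.77,0.12,-0.14],[0,0,-0.028],-1],[[-0.77,0.12,-0.14],[0,0,-0.028],-1],[[-0.77,0.12,-0.14],[0,0,-0.028],-1]]}}

```text
time: 13.9
ee_pos: [0.5613, 0.1465, 0.2912]
tcp_rot: [179.9, 0.0, 96.2]
wrist_force: [0.2, 1.2, 0.2]
opening: 0.0856
```

>>> {"name": "send_rows", "arguments": {"plan": [[[-0.75,0.035,0.02],[0,0,0],-1],[[-0.75,0.035,0.02],[0,0,0],-1],[[-0.75,0.035,0.02],[0,0,0],-1],[[-0.75,0.035,0.02],[0,0,0],-1],[[-0.75,0.035,0.02],[0,0,0],-1],[[-0.75,0.035,0.02],[0,0,0],-1]]}}

```text
time: 14.5
ee_pos: [0.5965, -0.0746, 0.2828]
tcp_rot: [-180.0, 0.0, 96.2]
wrist_force: [0.7, 0.3, -0.4]
opening: 0.0854
```

```bash
python3 - <<'E'
from h import *
state();im=camera('wrist');cv2.imwrite('pics/w2.png',im)
for l,z in(('lid_grip',.194),('mouth',.165)):
    print(l,[(np.round(a['point']),round(a['p'],2),atz('wrist',a['point'],z).round(4)) for a in place_of(l,'wrist')[:2]])
t=camera('top');cv2.imwrite('pics/t4.png',t);camera('scene')
for c in('top','scene'):print([(np.round(a['point']),round(a['p'],2),atz(c,a['point'],.004).round(4)) for a in place_of('tote',c)[:2]])
E
```

```text
{'time': 14.5, 'q': [-7.118, 14.026, 26.182, 102.194, -0.016, -13.366], 'ee_pos': [0.596, -0.075, 0.283], 'tcp_rot': [-179.959, 0.007, 96.248], 'wrist_force': [0.734, 0.282, -0.382], 'opening': 0.085}
lid_grip [(array([320., 239.]), 0.64, array([ 0.5947, -0.0703,  0.194 ]))]
mouth [(array([501., 232.]), 0.8, array([0.5818, 0.0728, 0.165 ]))]
[(array([177., 276.]), 0.77, array([0.5153, 0.3797, 0.004 ])), (array([308., 258.]), 0.46, array([0.5544, 0.0504, 0.004 ]))]
[(array([461., 331.]), 0.61, array([0.5201, 0.3812, 0.004 ]))]
```

View pics/w2.png

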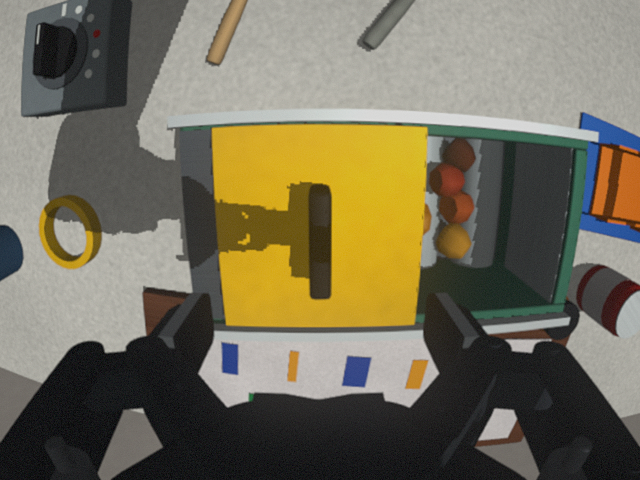

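The wrist view shows the lid's handle block at (320,242), centred between the open jaws and aligned with them. Lumps are in the mouth at about (455,200), and the dial is at (60,50). Lowering to grip the lid handle.

>>> {"name": "send_rows", "arguments": {"plan": [[[0,0,0.1],[0,0,0],-1],[[0,0,0.22],[0,0,0],-1],[[0,0,0.3],[0,0,0],-1],[[0,0,0.33],[0,0,0],-1],[[0,0,0.33],[0,0,0],1],[[0,0,0.33],[0,0,0],1],[[0,0,0.33],[0,0,0],1],[[0,0,0.33],[0,0,0],1],[[0,0,0.33],[0,0,0],1],[[0,0,0.33],[0,0,0],1]], "force": 40}}

```text
time: 15.85
ee_pos: [0.5966, -0.0721, 0.1857]
tcp_rot: [179.9, 0.0, 96.4]
wrist_force: [0.2, -0.0, 4.0]
opening: 0.0134
```

>>> {"name": "send_rows", "arguments": {"plan": [[[0,0,0],[0,0,0],1],[[0,0,0],[0,0,0],1],[[0.03,0,0],[0,0,0],1],[[0.1,0,0],[0,0,0],1],[[0.18,0,0],[0,0,0],1],[[0.26,0,0],[0,0,0],1],[[0.33,0,0],[0,0,0],1],[[0.38,0,0],[0,0,0],1],[[0.41,0,0],[0,0,0],1],[[0.43,0,0],[0,0,0],1]]}}

```text
time: 16.85
ee_pos: [0.582, 0.0566, 0.1857]
tcp_rot: [179.9, 0.0, 96.5]
wrist_force: [-0.2, -2.9, 5.8]
opening: 0.0139
```

>>> {"name": "send_rows", "arguments": {"plan": [[[0.012,0,0],[0,0,0],1],[[0.024,0,0],[0,0,0],1],[[0.036,0,0],[0,0,0],1],[[0.036,0,0],[0,0,0],1]]}}

```text
time: 17.25
ee_pos: [0.5807, 0.0672, 0.1857]
tcp_rot: [179.9, 0.0, 96.5]
wrist_force: [-1.2, 0.2, 6.7]
opening: 0.0134
```

>>> {"name": "send_rows", "arguments": {"plan": [[[0.005,0,0],[0,0,0],1],[[0.01,0,0],[0,0,0],1],[[0.01,0,0],[0,0,0],1]]}}

```text
time: 17.55
ee_pos: [0.5807, 0.0675, 0.1857]
tcp_rot: [179.9, 0.3, 96.3]
wrist_force: [0.9, -14.3, 6.9]
opening: 0.0135
```

>>> {"name": "send_rows", "arguments": {"plan": [[[0.005,0,0],[0,0,0],1],[[0.005,0,0],[0,0,0],1],[[0.005,0,0],[0,0,0],1]]}}

```text
time: 17.85
ee_pos: [0.5807, 0.0676, 0.1857]
tcp_rot: [179.9, 0.4, 96.3]
wrist_force: [2.2, -21.0, 6.7]
opening: 0.0131
```

>>> {"name": "send_rows", "arguments": {"plan": [[[-0.01,0,0],[0,0,0],1],[[-0.01,0,0],[0,0,0],-1],[[-0.01,0,0],[0,0,0],-1],[[-0.01,0,0],[0,0,0],-1],[[-0.01,0,0],[0,0,0],-1],[[-0.01,0,0],[0,0,0],-1],[[-0.01,0,-0.1],[0,0,0],-1],[[-0.01,0,-0.2],[0,0,0],-1],[[-0.01,0,-0.33],[0,0,0],-1],[[-0.01,0,-0.33],[0,0,0],-1]]}}

```text
time: 18.85
ee_pos: [0.5812, 0.0687, 0.2892]
tcp_rot: [179.6, -0.0, 96.5]
wrist_force: [0.3, -0.0, -0.2]
opening: 0.0856
```

```bash
python3 - <<'E'
from h import *
state();im=camera('wrist');cv2.imwrite('pics/w3.png',im)
print([(np.round(a['point']),round(a['p'],2),atz('wrist',a['point'],.194).round(4)) for a in place_of('lid_grip','wrist')[:2]])
for c in('top','scene'):
    camera(c);print(c,[(np.round(a['point']),round(a['p'],2),atz(c,a['point'],.092).round(4)) for a in place_of('dial_grip',c)[:2]])
b=tp([.581,.067,.285],96.4,0)
w=tp([.54,-.19,.27],40,0)
rows(b,[w]);rows(w,[tp([.44,-.395,.2],100,0)])
E
```

```text
{'time': 18.85, 'q': [6.74, 11.402, 23.802, 101.964, 0.001, 0.283], 'ee_pos': [0.581, 0.069, 0.289], 'tcp_rot': [179.564, -0.004, 96.457], 'wrist_force': [0.256, -0.015, -0.168], 'opening': 0.086}
[(array([317., 236.]), 0.7, array([0.5779, 0.0679, 0.194 ])), (array([538., 304.]), 0.63, array([0.6141, 0.2478, 0.194 ]))]
top [(array([498., 295.]), 0.68, array([ 0.4577, -0.3864,  0.092 ])), (array([161., 274.]), 0.24, array([0.5174, 0.3909, 0.092 ]))]
scene [(array([201., 140.]), 0.66, array([ 0.4444, -0.3902,  0.092 ]))]
[[-0.836, -0.231, 0.05], [0.0, -0.0, 0.313], 1]
[[-0.695, 0.309, 0.233], [-0.0, 0.0, -0.333], 1]
```

View pics/w3.png

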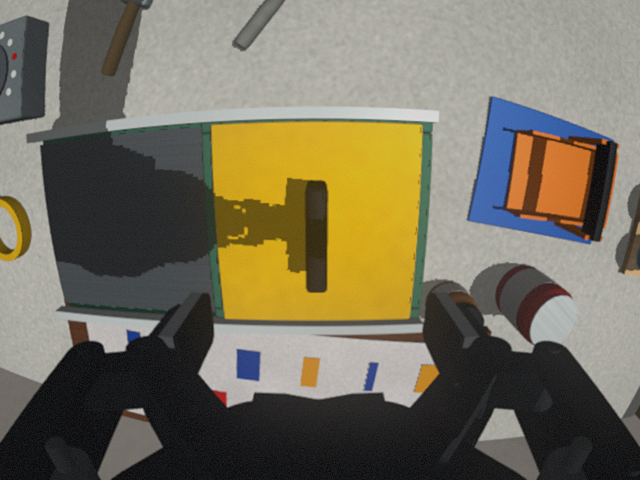

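The wrist view shows the yellow lid covering the mouth, with its leading edge at the far wall (425,220), and the tote upright on the mat at (555,170). Now the dial.

>>> {"name": "send_rows", "arguments": {"plan": [[[-0.8,-0.14,0],[0,0,0],-1],[[-0.8,-0.14,0],[0,0,0],-1],[[-0.8,-0.14,0],[0,0,0],-1],[[-0.8,-0.14,0],[0,0,0],-1],[[-0.8,-0.14,0],[0,0,0],-1],[[-0.8,-0.14,0],[0,0,0],-1]]}}

```text
time: 19.75
ee_pos: [0.5645, -0.1793, 0.2821]
tcp_rot: [-179.9, 0.0, 96.2]
wrist_force: [-0.2, 0.2, 0.0]
opening: 0.0852
```

```bash
python3 - <<'E'
from h import *
s=state();b=(np.array(s['ee_pos']),Ro.from_euler('xyz',s['tcp_rot'],degrees=True))
rows(b,[tp([.446,-.39,.19],98,0)])
E
```

```text
{'time': 19.75, 'q': [-17.6, 12.738, 24.567, 101.928, -0.054, -23.758], 'ee_pos': [0.564, -0.179, 0.282], 'tcp_rot': [-179.888, 0.009, 96.158], 'wrist_force': [-0.173, 0.214, 0.015], 'opening': 0.085}
[[-0.656, -0.467, 0.308], [-0.001, 0.0, -0.01], 1]
```

>>> {"name": "send_rows", "arguments": {"plan": [[[-0.656,-0.467,0.308],[0,0,-0.01],-1],[[-0.656,-0.467,0.308],[0,0,-0.01],-1],[[-0.656,-0.467,0.308],[0,0,-0.01],-1],[[-0.656,-0.467,0.308],[0,0,-0.01],-1],[[-0.656,-0.467,0.308],[0,0,-0.01],-1],[[-0.656,-0.467,0.308],[0,0,-0.01],-1],[[-0.656,-0.467,0.308],[0,0,-0.01],-1]]}}

```text
time: 20.45
ee_pos: [0.4473, -0.3864, 0.1897]
tcp_rot: [-179.9, -0.1, 98.1]
wrist_force: [0.5, 0.5, -0.1]
opening: 0.0853
```

```bash
python3 - <<'E'
from h import *
state();im=camera('wrist');cv2.imwrite('pics/w4.png',im)
print([(np.round(a['point']),round(a['p'],2),atz('wrist',a['point'],.092).round(4)) for a in place_of('dial_grip','wrist')[:2]])
E
```

```text
{'time': 20.45, 'q': [-40.834, 10.15, 11.19, 91.178, 0.021, -48.945], 'ee_pos': [0.447, -0.386, 0.19], 'tcp_rot': [-179.925, -0.119, 98.112], 'wrist_force': [0.527, 0.487, -0.134], 'opening': 0.085}
[(array([306., 228.]), 0.58, array([ 0.4446, -0.3939,  0.092 ]))]
```

View pics/w4.png

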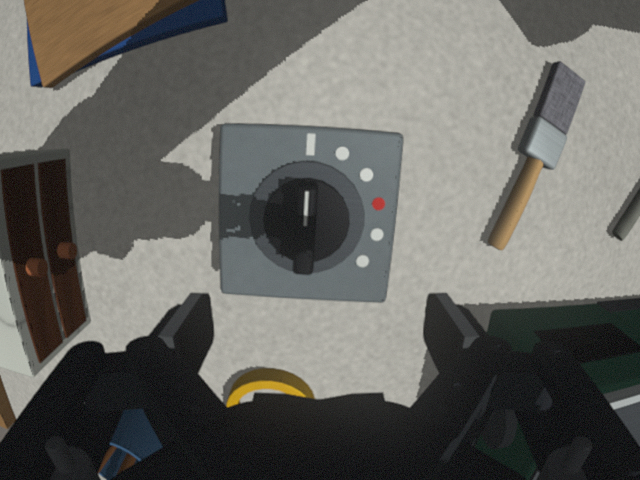

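The wrist view shows the dial bar from (308,181) to (303,272), with its pointer up at the white bar (310,144), so it is at off. The red dot is at (378,204), third after the white bar.

```bash
python3 - <<'E'
from h import *
a,b=atz('wrist',(308,181),.099),atz('wrist',(303,272),.099);print(a.round(4),b.round(4),(a+b)/2,np.degrees(np.arctan2(*(b-a)[1::-1])),np.linalg.norm(a-b))
C=np.array([atz('wrist',p,.055) for p in((221,125),(402,134),(385,300),(222,292))]);print(C.round(4).tolist(),C.mean(0).round(4))
d=C[3]-C[0];print(np.degrees(np.arctan2(d[1],d[0])));d=C[2]-C[1];print(np.degrees(np.arctan2(d[1],d[0])));d=C[1]-C[0];print(np.degrees(np.arctan2(d[1],d[0])))
for n,p in(('w',(310,144)),('red',(378,204)),('d1',(343,153)),('d5',(362,261))):
    q=atz('wrist',p,.055)-np.array([.446,-.3935,0]);print(n,np.degrees(np.arctan2(q[1],q[0])))
s=state();b=(np.array([.446,-.3865,.19]),Ro.from_euler('xyz',[180,0,98],degrees=True))
E
```

```text
[ 0.4118 -0.3968  0.099 ] [ 0.4732 -0.3919  0.099 ] [ 0.44250336 -0.3943575   0.099     ] 4.642158874276772 0.06156396799397703
[[0.3832, -0.4686, 0.055], [0.371, -0.3325, 0.055], [0.5059, -0.3204, 0.055], [0.5186, -0.4564, 0.055]] [ 0.4447 -0.3945  0.055 ]
5.123616785747951
5.13178622277202
95.10113267211032
w -173.7639123661431
red 110.0836988448101
d1 160.29276702164702
d5 59.13294191634621
{'time': 20.55, 'q': [-40.646, 10.083, 11.299, 91.214, 0.034, -48.916], 'ee_pos': [0.449, -0.385, 0.191], 'tcp_rot': [179.973, -0.021, 98.269], 'wrist_force': [0.386, 0.329, 0.849], 'opening': 0.086}
```

>>> {"name": "send_rows", "arguments": {"plan": [[[-0.026,-0.017,0.1],[0,0,0.017],-1],[[-0.026,-0.017,0.24],[0,0,0.017],-1],[[-0.026,-0.017,0.34],[0,0,0.017],-1],[[-0.026,-0.017,0.385],[0,0,0.017],-1],[[-0.026,-0.017,0.385],[0,0,0.017],1],[[-0.026,-0.017,0.385],[0,0,0.017],1],[[-0.026,-0.017,0.385],[0,0,0.017],1],[[-0.026,-0.017,0.385],[0,0,0.017],1],[[-0.026,-0.017,0.385],[0,0,0.017],1],[[-0.026,-0.017,0.385],[0,0,0.017],1]], "force": 40}}

```text
time: 21.55
ee_pos: [0.4451, -0.3956, 0.0772]
tcp_rot: [179.9, 0.2, 95.1]
wrist_force: [0.8, -4.4, 6.3]
opening: 0.013
```

>>> {"name": "send_rows", "arguments": {"plan": [[[0,0,0],[0,0,0],1],[[0,0,0],[0,0,0],1]]}}

```text
time: 21.75
ee_pos: [0.4451, -0.3956, 0.0772]
tcp_rot: [179.9, 0.2, 95.1]
wrist_force: [-0.1, -4.6, 5.8]
opening: 0.0132
```

>>> {"name": "send_rows", "arguments": {"plan": [[[0,0,0],[0,0,0.03],1],[[0,0,0],[0,0,0.07],1],[[0,0,0],[0,0,0.115],1],[[0,0,0],[0,0,0.16],1],[[0,0,0],[0,0,0.205],1],[[0,0,0],[0,0,0.25],1],[[0,0,0],[0,0,0.295],1],[[0,0,0],[0,0,0.34],1],[[0,0,0],[0,0,0.38],1],[[0,0,0],[0,0,0.41],1]]}}

```text
time: 22.75
ee_pos: [0.4437, -0.398, 0.0772]
tcp_rot: [179.6, 0.2, 20.9]
wrist_force: [-7.3, -16.4, 4.3]
opening: 0.0133
```

>>> {"name": "send_rows", "arguments": {"plan": [[[0,0,0],[0,0,0.007],1],[[0,0,0],[0,0,0.007],1],[[0,0,0],[0,0,0.007],1]]}}

```text
time: 23.05
ee_pos: [0.4437, -0.398, 0.0772]
tcp_rot: [179.6, 0.2, 20.0]
wrist_force: [-6.0, -16.4, 4.4]
opening: 0.0134
```

Turned 75.1°. Next I'll release, rise and check.

>>> {"name": "send_rows", "arguments": {"plan": [[[0,0,0],[0,0,0],-1],[[0,0,0],[0,0,0],-1],[[0,0,0],[0,0,0],-1],[[0,0,0],[0,0,0],-1],[[0,0,0],[0,0,0],-1],[[0,0,0],[0,0,0],-1],[[0,0,-0.1],[0,0,0],-1],[[0,0,-0.25],[0,0,0],-1],[[0,0,-0.4],[0,0,0],-1],[[0,0,-0.4],[0,0,0],-1]]}}

```text
time: 24.05
ee_pos: [0.446, -0.3957, 0.2028]
tcp_rot: [179.5, -0.3, 20.1]
wrist_force: [1.1, -0.5, 1.1]
opening: 0.0856
```

```bash
python3 - <<'E'
from h import *
state();w=camera('wrist');t=camera('top')
cv2.imwrite('pics/fin.png',np.hstack([w[100:340,130:510],cv2.resize(t[150:330,110:425],(420,240))]))
E
```

```text
{'time': 24.05, 'q': [-41.587, 10.336, 12.844, 91.954, 0.017, 28.278], 'ee_pos': [0.446, -0.396, 0.203], 'tcp_rot': [179.52, -0.277, 20.136], 'wrist_force': [1.127, -0.541, 1.09], 'opening': 0.086}
```

View pics/fin.png

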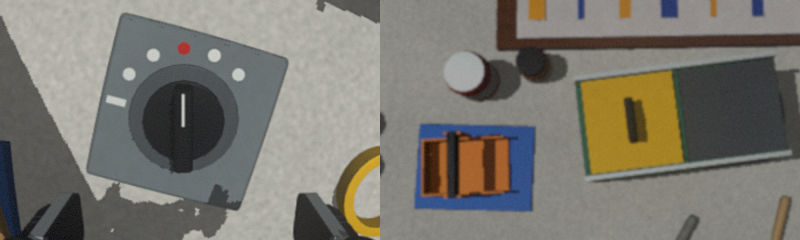

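The pointer at (183,108) aims at the red dot (184,48). The lid is shut, the empty tote stands upright on its mat, and the jar and can are in place. Handing in.

```bash
python3 -c "
from workcell import bot
print(bot.job_done())"
```

```text
the job is handed in; nothing more can be done
None
```

The job is done and handed in at about 24 s of robot time; no verdict is reported.

- **Lumps:** I tipped the tote about 66° over the mouth. A picture afterwards showed all five lumps in the mill and none left in the tote.
- **Tote:** It was set down and released. The last top view shows it upright and empty on the blue mat.
- **Lid:** I slid it until it met the stop, where force rose to about 21 N with no further movement. The pictures show it covering the mouth.
- **Dial:** It started at off and I turned it about 75° clockwise. After release the pointer aims at the red dot.
- **Jar, can and tape roll:** The last pictures show the jar and can still in place. The tape roll shows only partly at the edge of the final wrist picture. I did not re-measure any of the three.

No check failed. The arm ended clear of everything, about 10 cm above the dial with the gripper open.

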